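Fetch the blue-capped vial from the flap box for weighing

TASK

Weigh-in: raise the green flap of the grey sample box all the way back so that it stays open, take out the vial with the blue cap and stand it upright on the round steel pan of the white balance, clear of the pan's rim. Leave the white-capped vial standing where it is in the box.

Things in the scene. Friction and masses are not known exactly. Their poses are not given: they have to be found in the camera images.
- flap_pull (a point): Centre of the flap's black pull, a rod 14 mm thick, 26 mm long along y, on a 16 mm wide tongue, 34 mm out from the box front. Axes turn with the flap: x to the hinge (134 mm away, parallel to y, same z), z up when shut. The green flap (104 x 196 x 6 mm, 120 g) starts shut, pull 69 mm above the bench; swings up 105 degrees; let go, it falls shut before upright, leans open on its stop past it
- blue_vial_mid (a point): Centre, half-way up, of the vial with the blue cap and yellowish contents: 21 mm diameter, 51 mm high with cap, 18 g, loose, upright (z to the cap) on the box floor about 65 mm beside the white-capped vial, the two in a row along the hinge, about mid-way between front and hinge wall; either may be the left one. The flap covers both
- white_vial_mid (a point): Centre, half-way up, of the vial with the white cap, same size and also loose, in the same box. The box: grey, fixed to the bench, open-topped under its flap, 100 mm from front to hinge, 190 mm along the hinge, 66 mm high, walls and floor 4 mm; its front, with the pull, faces roughly to the robot
- pan (a point): Centre of the upper face of the white balance's round steel pan: 84 mm diameter, 36 mm above the bench, level, empty. The balance (116 x 100 mm) is fixed to the bench and lies lower than its pan, its display on the robot's side. z is up. Between it and the flap box stands a white pot 182 mm high; 50 mm or more beyond the pan a machine's head overhangs the bench from 235 mm up
There are look-alikes about, which are no part of the job. There is more than one size of the part that bears pan; the job needs the larger.

How it is judged:
On the way, in this order (a step that is already met when the one before it is completed fails the run):
1. the flap is raised and laid back past upright (angle between flap_pull's own z axis and vertical above 1.6 rad), for 0.2 s.
2. the blue-capped vial is lifted out of the box (height (world z) of blue_vial_mid above 0.1 m), for 0.1 s.
At the end, for the whole second after the job is handed in: The blue-capped vial stands upright (within about 8 degrees) on the pan, its centre within 32 mm of the pan's centre, let go; the white-capped vial stands upright (within about 11 degrees) within 30 mm of where it stood in the box. The flap may be open or shut (horizontal distance between blue_vial_mid and pan below 0.032 m and z of blue_vial_mid in the frame of pan between 0.02 and 0.031 m and angle between blue_vial_mid's own z axis and vertical below 0.15 rad and distance of white_vial_mid from where it was at the start of the episode below 0.03 m and angle between white_vial_mid's own z axis and vertical below 0.2 rad); the robot touches nothing.
It fails at once if the white-capped vial is knocked over or taken away (angle between white_vial_mid's own z axis and vertical above 0.6 rad or distance of white_vial_mid from where it was at the start of the episode above 0.05 m).
It also fails if it takes over 53 s, if anything falls off the work surface, if the arm or the gripper's body presses on something with over 40 N, if the wrist force passes 120 N, or if a joint passes its speed limit or range.

ROBOT

A 6-joint arm with a two-finger parallel gripper is mounted at the origin on a cart in front of the work surface, level with it; the furniture and walls round the work are solid. World frame = base frame: x ahead of the robot, y to its left, z up, the work surface at z = 0. Lengths are in m, angles in rad, forces in N, time in s.
With the tool pointing down it reaches from about 0.325 to 0.775 m from the base axis. Payload 9.3 kg.
Tool frame: the origin (TCP) lies midway between the tips of the shut fingers; the grasp point (between the pads) lies 19 mm behind it; z points along the fingers, y is the line along which they close (so a half turn about z gives the same grasp; the last joint's range is limited). The gripper opens to 85 mm and grips with 20 to 120 N. Pads are 22 mm wide; open, the fingers measure 114 mm over their backs; the gripper's body (76 mm by 85 mm) begins 54 mm behind the grasp point. The pads swing forward as they close: fully open they stand 13 mm farther back than shut.
Start: joints at [1.104, 0.259, 0.021, 1.334, 0, 1.418], TCP at [0.17, 0.523, 0.195] pointing down, gripper open.
Joint ranges: [-3.04, 3.04], [-0.91, 1.82], [-1.04, 1.36], [-1.92, 1.95], [-1.52, 1.45], [-3.14, 3.14]. Speed limits (rad/s): [2.22, 2.22, 2.79, 3.14, 3.14, 3.14].

INTERFACE

Orientations are given as [roll, pitch, yaw] about the fixed x, y, z axes, in that order (R = Rz(yaw) Ry(pitch) Rx(roll)).
In Python, from bench import r gives the robot as it stands.
- The arm moves only by the tool move_arm, never from a script. Its argument "plan" is a list of rows, each a list of 7 numbers: the shift along the tool's x, y, z in cm, then the turn, a rotation vector about the tool's x, y, z in rad, then the finger opening in cm, from 0 to 8.54. In form: [[x, y, z, wx, wy, wz, jaw], ...]. A call has 1 to 10 rows; each row is the pose to reach, as a shift and turn from the pose commanded when the call began, along the tool's axes at that moment; what a row does not reach only later rows make up. A row lasts 1/10 s, in which the tool goes at most 50 mm and 8.59 degrees, less where a joint would pass 70% of its speed; a pose out of reach is approached as far as the arm can. A call with a gripper value outside its range is refused whole. The fingers move at their own pace and stop on an object; "force" is the grip in N (left out, the last holds). Time passes only in rows, so rows that repeat a pose let the fingers close. It gives the time, the measured TCP pose, the force, the opening and the grip force at its end, in the units of the state.
- r.sense(): the state, without advancing time (a new reading comes with each control period).
- r.capture(name): name is "side" or "top" or "wrist"; returns the picture (384x512x3 uint8, red, green, blue); there is no depth.
- r.get_calibration(name): a dict with "fx", "fy", "cx", "cy" (pixels), "R" (3x3) and "t" (3): a world point X has camera coordinates R X + t. Camera axes: x right, y down, z forward; pixel columns grow to the right and rows downward; lengths in m; the calibration is good to about 2 mm. A picture is of the moment at which its call begins: read the wrist's pose just before it. get_calibration takes no time and is no camera call; for the wrist camera it gives the pose at the moment of the call.
- r.finish_job(): hands the job in; it is judged then, once.
The state is a dict: "clock": time; "joints": joint angles; "joint_vel": joint speeds; "joint_efforts": joint torques, N m; "position": TCP position; "ee_rot": TCP orientation; "wrist_force": force on the tool from outside, world axes, zero at the start; "ft_torque": the same for the moment, N m; "opening": finger opening in m; "grasp_force": force on a finger pad.
Only numpy, scipy, OpenCV 4.12 (cv2) and the standard library are available. Lean on these libraries where they do the work, as an engineer would, in place of code of your own. Each camera call takes 0.05 s, during which the arm holds its last target. There are 200 camera calls.

## Working session

There is one attempt and no reset: what is moved stays moved. The work goes in short steps, Python scripts to look and compute and a tool call to move; the robot and the scene stay as the last step left them, time stands still between calls to the robot, and variables do not carry over. Pictures are saved under pics/ and viewed, at most 13 in all, crops included, and the job is handed in when it is done.

Besides the shell and the picture viewer there is one more tool, called as name(argument=value, ...), one argument or row to a line, values as JSON. move_arm: Moves the arm, as the interface text tells. Its arguments: {"type":"object","properties":{"plan":{"type":"array"},"force":{"type":"number"}},"required":["plan"]}

```bash
mkdir -p pics; ls
python3 - <<'E'
from bench import r
import cv2,numpy as np
s=r.sense();print(s)
ims={}
for n in("side","top"):
    im=r.capture(n);c=r.get_calibration(n);cv2.imwrite(f"pics/{n}0.png",im[...,::-1])
    print(n,c["fx"],c["cx"],c["cy"],-np.array(c["R"]).T@np.array(c["t"]),np.round(c["R"],3).tolist())
E
```

```text
pics
{'clock': 0.0, 'joints': array([ 1.10438475e+00,  2.59189910e-01,  2.07153900e-02,  1.33369207e+00,
       -4.15276567e-06,  1.41820748e+00]), 'joint_vel': array([-3.18437990e-05, -2.14775879e-04, -9.66266482e-04, -4.87117296e-05,
        4.52744026e-04,  8.12793315e-04]), 'joint_efforts': array([ 1.63587520e-03, -5.55640590e+01,  3.44532394e+01,  1.35663286e-02,
       -2.78447233e-04,  2.61963004e-05]), 'position': array([0.1696252 , 0.52282433, 0.19484919]), 'ee_rot': array([-3.14023768e+00, -2.04171346e-04,  2.82776979e+00]), 'wrist_force': array([-1.12123136,  0.1605772 ,  0.60314125]), 'ft_torque': array([ 0.0114619 , -0.03783791,  0.06073873]), 'grasp_force': 0.0, 'opening': 0.08534861895768646}
side 347.74971390376044 250.76586494014148 190.6780290819882 [-0.07742196 -0.94757075  0.6163891 ] [[0.813, -0.581, -0.024], [-0.278, -0.352, -0.894], [0.511, 0.734, -0.448]]
top 452.2653889840964 252.63607081903382 201.31320854505583 [-0.0194213  -0.25665005  1.68222223] [[0.357, -0.934, 0.002], [-0.869, -0.333, -0.366], [0.342, 0.128, -0.931]]
```

View pics/top0.png

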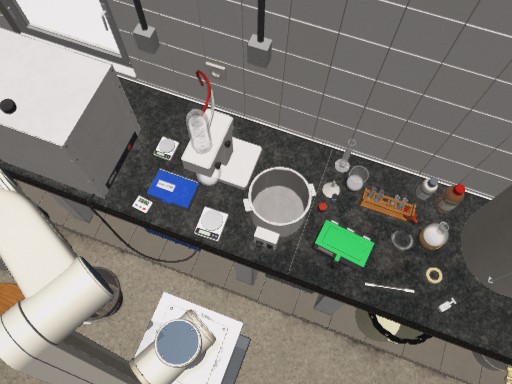

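View pics/side0.png

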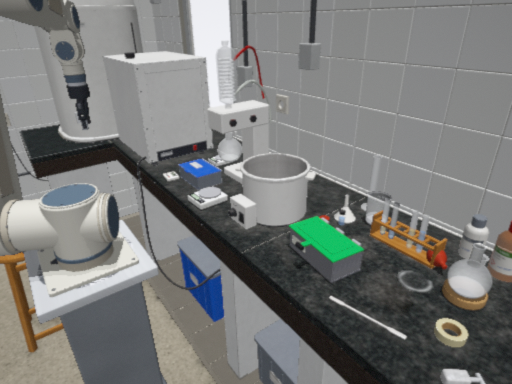

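The top view shows the green flap at about (343,243), with its pull at the lower edge. The large balance is at (211,223), a smaller look-alike at (167,148), and the pot at (280,200) between the large balance and the box. Next I'll measure these.

```bash
cat > h.py <<'E'
import cv2,numpy as np
from bench import r
def ray(c,u,v):
    R=np.array(c["R"]);t=np.array(c["t"]);d=R.T@np.array([(u-c["cx"])/c["fx"],(v-c["cy"])/c["fy"],1.]);return -R.T@t,d
def plane(c,u,v,z):
    o,d=ray(c,u,v);return o+d*(z-o[2])/d[2]
def proj(c,X):
    p=np.array(c["R"])@np.array(X)+np.array(c["t"]);return np.array([c["fx"]*p[0]/p[2]+c["cx"],c["fy"]*p[1]/p[2]+c["cy"]])
def tri(c1,p1,c2,p2):
    o1,d1=ray(c1,*p1);o2,d2=ray(c2,*p2)
    s=np.linalg.lstsq(np.c_[d1,-d2],o2-o1,rcond=None)[0];a,b=o1+s[0]*d1,o2+s[1]*d2
    return (a+b)/2,np.linalg.norm(a-b)
E
python3 - <<'E'
from h import *
for n in("top","side"):
    c=r.get_calibration(n);im=cv2.imread(f"pics/{n}0.png");h=cv2.cvtColor(im,cv2.COLOR_BGR2HSV)
    m=cv2.inRange(h,(50,150,100),(75,255,255))
    k=max(cv2.findContours(m,0,2)[0],key=cv2.contourArea)
    rays=np.array([plane(c,*p,0.069) for p in k[:,0].astype(float)])[:,:2].astype(np.float32)
    rc=cv2.minAreaRect(rays);print(n,rc,cv2.boxPoints(rc).round(3).tolist())
a=cv2.imread("pics/top0.png");b=cv2.imread("pics/side0.png")
A=cv2.resize(a[190:250,180:250],None,fx=5.7,fy=5.7,interpolation=2)
B=cv2.resize(a[215:275,308:378],None,fx=5.7,fy=5.7,interpolation=2)
C=cv2.resize(b[175:215,180:240],None,fx=6.6,fy=6.6,interpolation=2)
D=cv2.resize(b[215:275,280:365],None,fx=4.6,fy=4.6,interpolation=2)
W=np.zeros((600,800,3),np.uint8)
for t,(y,x) in((A,(0,0)),(B,(0,400)),(C,(345,0)),(D,(345,400))):
    t=t[:600-y,:400];W[y:y+t.shape[0],x:x+t.shape[1]]=t[:600-y]
cv2.imwrite("pics/crops.png",W)
E
```

```text
top ((0.5299689173698425, -0.40768828988075256), (0.1960553526878357, 0.12826351821422577), 83.10494995117188) [[0.45500001311302185, -0.4970000088214874], [0.5820000171661377, -0.5130000114440918], [0.6050000190734863, -0.3179999887943268], [0.4779999852180481, -0.30300000309944153]]
side ((0.5301581621170044, -0.4039088785648346), (0.19945672154426575, 0.12818877398967743), 83.05034637451172) [[0.45399999618530273, -0.4950000047683716], [0.5820000171661377, -0.5109999775886536], [0.6060000061988831, -0.31299999356269836], [0.4790000021457672, -0.296999990940094]]
```

View pics/crops.png

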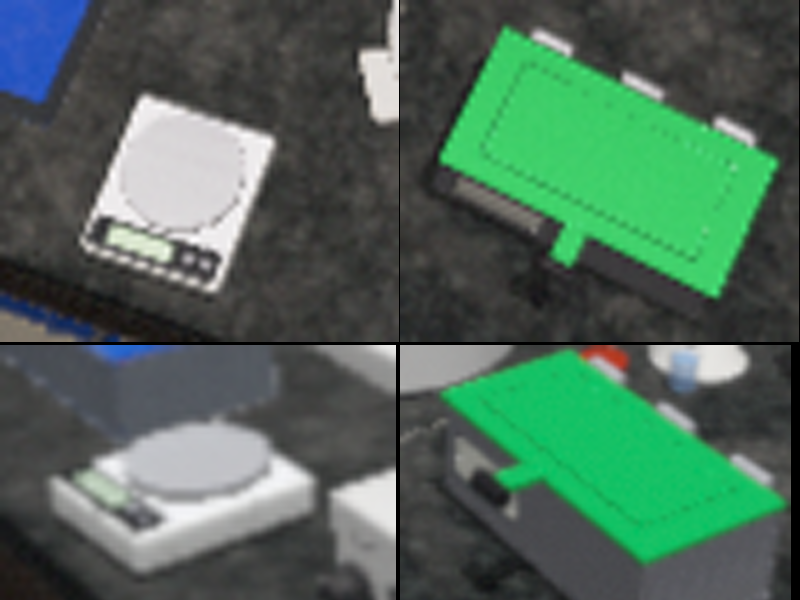

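The crops show the pan centre at about (211.9,220.3) in top and (210,192) in side. The tongue and black rod sit at the middle of the flap's front edge.

```bash
cat >> h.py <<'E'
def shift(X):
    "world target TCP -> tool shift cm"
    from scipy.spatial.transform import Rotation as Ro
    s=r.sense();R=Ro.from_euler("xyz",s["ee_rot"]).as_matrix();return (R.T@(np.array(X)-s["position"])*100).round(2)
E
python3 - <<'E'
from h import *
T=r.get_calibration("top");S=r.get_calibration("side")
print("pan",tri(T,(211.9,220.4),S,(210,192.1)),plane(T,211.9,220.4,.036),plane(S,210,192.1,.036))
P=np.array([.461,-.397,.069]);print("pull px",proj(T,P),proj(S,P))
print("rod side",plane(S,299.6,245.9,.069))
for p in((280,195),(248,192),(312,192)):print("pot rim",plane(T,*p,.182))
print("machine head",tri(T,(213,140),S,(240,112)))
print(shift([.42,.08,.30]))
E
```

```text
pan (array([0.45756452, 0.08825014, 0.03586692]), np.float64(0.0018340936770866703)) [0.45664083 0.08852291 0.036     ] [0.45843536 0.08798145 0.036     ]
pull px [334.57187731 261.43694214] [300.22825363 245.50775802]
rod side [ 0.45847959 -0.39729207  0.069     ]
pot rim [ 0.59038695 -0.13274089  0.182     ]
pot rim [ 0.56024972 -0.02143337  0.182     ]
pot rim [ 0.64248712 -0.23626313  0.182     ]
machine head (array([0.65101545, 0.14740528, 0.29454318]), np.float64(0.010570135589135294))
[-37.48 -34.41 -10.47]
```

move_arm(
  plan=[
    [-15,-15,-10,0,0,-0.1,8.54],
    [-15,-15,-10,0,0,-0.194,8.54],
    [-37,-34,-10,0,0,-0.194,8.54],
    [-37,-34,-10,0,0,-0.194,8.54],
    [-37,-34,-10,0,0,-0.194,8.54],
    [-37,-34,-10,0,0,-0.194,8.54],
    [-37,-34,-10,0,0,-0.194,8.54],
    [-37,-34,-10,0,0,-0.194,8.54],
    [-37,-34,-10,0,0,-0.194,8.54],
    [-37,-34,-10,0,0,-0.194,8.54],
  ],
)

```text
clock: 1.1
position: [0.4092, 0.0974, 0.2935]
ee_rot: [3.141, 0.0, 3.022]
wrist_force: [1.3, 0.7, 0.3]
opening: 0.0854
grasp_force: 0.0
```

Run:
```python
from h import *
s=r.sense();print(s["clock"],s["position"],s["ee_rot"],s["wrist_force"]);print(shift([.42,-.25,.30]),shift([.461,-.397,.15]))
```

```text
1.1 [0.40918495 0.09735934 0.29354284] [3.14145665e+00 1.40957277e-04 3.02166422e+00] [1.26951579 0.72716108 0.30672222]
[ -5.23 -34.36  -0.65] [-11.06 -48.46  14.35]
```

move_arm(
  plan=[
    [-5,-34,0,0,0,0,8.54],
    [-5,-34,0,0,0,0,8.54],
    [-5,-34,0,0,0,0,8.54],
    [-5,-34,0,0,0,0,8.54],
    [-5,-34,0,0,0,0,8.54],
    [-5,-34,0,0,0,0,8.54],
    [-11,-48.5,9,0,0,0,6],
    [-11,-48.5,14,0,0,0,5],
    [-11,-48.5,14,0,0,0,5],
    [-11,-48.5,14,0,0,0,5],
  ],
)

```text
clock: 2.1
position: [0.4522, -0.3624, 0.1792]
ee_rot: [3.141, -0.0, 3.021]
wrist_force: [0.3, -0.0, 0.3]
opening: 0.0496
grasp_force: 0.0
```

move_arm(
  plan=[
    [0,0,0,0,0,0,5],
  ],
)

```text
clock: 2.2
position: [0.4512, -0.3634, 0.1747]
ee_rot: [3.137, -0.006, 3.019]
wrist_force: [-0.9, -0.0, 0.3]
opening: 0.0498
grasp_force: 0.0
```

Run:
```python
from h import *
s=r.sense();c=r.get_calibration("wrist");cv2.imwrite("pics/w1.png",r.capture("wrist")[...,::-1])
print(s["clock"],s["position"],s["ee_rot"],s["opening"],proj(c,[.461,-.397,.069]),proj(c,[.594,-.4128,.069]))
```

```text
2.2 [ 0.45116928 -0.3633624   0.17474425] [ 3.13705149 -0.00625805  3.01874494] 0.04978502596770335 [225.31473929 194.55739061] [229.50064445 311.16902154]
```

View pics/w1.png

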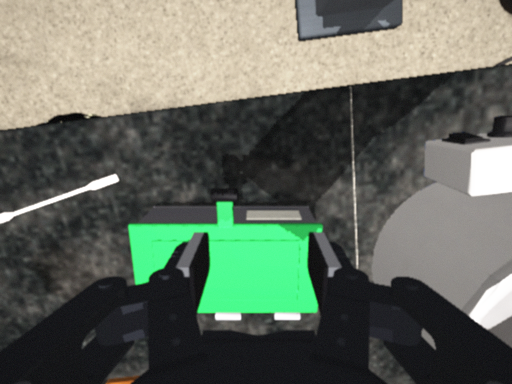

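The rod shows at about (224.5,193), within 2 px of the prediction.

Run:
```python
from h import *
c=r.get_calibration("wrist");P=plane(c,224.5,193.5,.07);print(P)
s=r.sense();print(s["position"],shift([.460,P[1],.047]))
```

```text
[ 0.46058401 -0.39630297  0.07      ]
[ 0.45130507 -0.36174502  0.17725932] [-1.34 -3.37 13.01]
```

move_arm(
  plan=[
    [-1.3,-3.4,3,0,0,0,5],
    [-1.3,-3.4,5,0,0,0,5],
    [-1.3,-3.4,5,0,0,0,5],
    [-1.3,-3.4,9,0,0,0,5],
    [-1.3,-3.4,12,0,0,0,5],
    [-1.3,-3.4,13,0,0,0,5],
    [-1.3,-3.4,13,0,0,0,5],
    [-1.3,-3.4,13,0,0,0,5],
  ],
)

```text
clock: 3.05
position: [0.462, -0.3964, 0.053]
ee_rot: [-3.14, 0.002, 3.022]
wrist_force: [0.5, -0.3, 0.7]
opening: 0.05
grasp_force: 0.0
```

Run:
```python
from h import *
s=r.sense();c=r.get_calibration("wrist");cv2.imwrite("pics/w2.png",r.capture("wrist")[...,::-1])
print(s["clock"],s["position"],s["ee_rot"],s["wrist_force"],shift([.460,-.3965,.047]))
```

```text
3.05 [ 0.46198556 -0.39639721  0.05299219] [-3.13989481e+00  1.94846915e-03  3.02229753e+00] [ 0.49651312 -0.26015721  0.67559895] [ 0.21 -0.01  0.61]
```

move_arm(
  plan=[
    [0.1,0,0.2,0,0,0,5],
    [0.1,0,0.2,0,0,0,1.8],
    [0.1,0,0.2,0,0,0,1.8],
    [0.1,0,0.2,0,0,0,1.8],
    [0.1,0,0.2,0,0,0,1.8],
    [0.1,0,0.2,0,0,0,1.8],
    [0.1,0,0.2,0,0,0,1.8],
  ],
  force=30,
)

```text
clock: 3.8
position: [0.4602, -0.3959, 0.0487]
ee_rot: [3.142, -0.0, 3.022]
wrist_force: [0.5, 0.1, -0.2]
opening: 0.0182
grasp_force: 0.0
```

Run:
```python
from h import *
s=r.sense();c=r.get_calibration("wrist");w=r.capture("wrist");sd=r.capture("side");S=r.get_calibration("side")
W=np.zeros((600,800,3),np.uint8)
W[:384,:512]=w
u,v=proj(S,[.461,-.397,.069]).astype(int)
W[300:600,500:800]=cv2.resize(sd[v-30:v+30,u-30:u+30],(300,300),interpolation=2)
cv2.imwrite("pics/w3.png",W[...,::-1]);print(s["opening"],s["grasp_force"],proj(c,[.461,-.397,.069]))
```

```text
0.01824729794214973 0.0 [256.97461234 234.32876035]
```

View pics/w3.png

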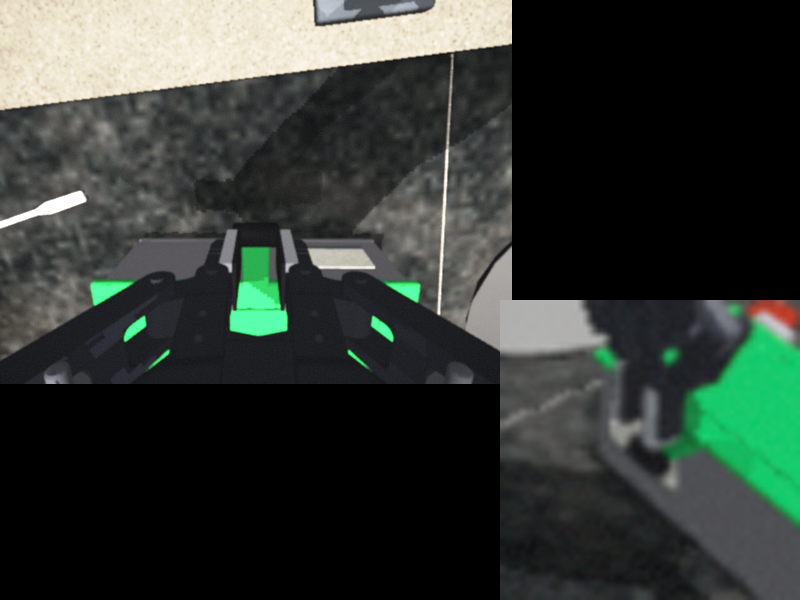

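Run:
```python
from h import *
from scipy.spatial.transform import Rotation as Ro
s=r.sense();c=r.get_calibration("wrist");S=r.get_calibration("side");w=cv2.imread("pics/w3.png")
R=Ro.from_euler("xyz",s["ee_rot"]).as_matrix();p=s["position"]
u0,v0=proj(S,[.461,-.397,.069]).astype(int)
print("cam",-np.array(c["R"]).T@np.array(c["t"]),np.round(c["R"],2).tolist(), c["fx"])
for y in(-.009,.009):
  for x in(-.011,.011):
    for z in(0,-.02,-.04):
      q=p+R@[x,y,z];a=proj(c,q);b=proj(S,q);print(x,y,z,a.round(),((b-[u0-30,v0-30])*5+[500,300]).round())
```

```text
cam [ 0.39132519 -0.3878843   0.22695338] [[0.12, 0.99, 0.0], [0.95, -0.12, 0.28], [0.27, -0.03, -0.96]] 300.85358405521566
-0.011 -0.009 0 [245. 236.] [674. 486.]
-0.011 -0.009 -0.02 [243. 250.] [675. 455.]
-0.011 -0.009 -0.04 [241. 268.] [677. 424.]
0.011 -0.009 0 [244. 203.] [640. 498.]
0.011 -0.009 -0.02 [243. 214.] [641. 468.]
0.011 -0.009 -0.04 [241. 228.] [643. 436.]
-0.011 0.009 0 [273. 236.] [654. 468.]
-0.011 0.009 -0.02 [274. 250.] [655. 438.]
-0.011 0.009 -0.04 [276. 268.] [657. 407.]
0.011 0.009 0 [273. 203.] [620. 481.]
0.011 0.009 -0.02 [275. 214.] [622. 450.]
0.011 0.009 -0.04 [277. 228.] [623. 419.]
```

move_arm(
  plan=[
    [0,0,0,0,0,0,1],
    [0,0,0,0,0,0,1],
    [0,0,0,0,0,0,1],
    [0,0,0,0,0,0,1],
  ],
)

```text
clock: 4.3
position: [0.4602, -0.3959, 0.0488]
ee_rot: [3.142, -0.0, 3.022]
wrist_force: [-0.4, 0.6, 0.1]
opening: 0.0099
grasp_force: 0.0
```

The fingers closed freely above the rod, and the wrist picture agrees: the tips look about 30 mm higher than the stated TCP. I'll open, go lower and close again.

move_arm(
  plan=[
    [0,0,0,0,0,0,5],
    [0,0,0,0,0,0,5],
    [0,0,0,0,0,0,5],
    [0,0,0,0,0,0,5],
    [0,0,1.2,0,0,0,5],
    [0,0,2.4,0,0,0,5],
    [0,0,2.4,0,0,0,5],
  ],
)

```text
clock: 5.0
position: [0.4592, -0.3948, 0.0223]
ee_rot: [3.139, -0.003, 3.022]
wrist_force: [-0.2, -0.3, -0.1]
opening: 0.0503
grasp_force: 0.0
```

move_arm(
  plan=[
    [0,0,0,0,0,0,1.8],
    [0,0,0,0,0,0,1.8],
    [0,0,0,0,0,0,1.8],
    [0,0,0,0,0,0,1.8],
    [0,0,0,0,0,0,1.8],
  ],
  force=30,
)

```text
clock: 5.5
position: [0.4599, -0.3975, 0.0254]
ee_rot: [-3.139, 0.0, 3.021]
wrist_force: [-2.1, -5.9, -0.9]
opening: 0.0246
grasp_force: 33.6
```

Run:
```python
from h import *
s=r.sense();w=r.capture("wrist");sd=r.capture("side");S=r.get_calibration("side")
W=np.zeros((600,800,3),np.uint8)
W[:384,:512]=w
u,v=proj(S,[.461,-.397,.069]).astype(int)
W[300:600,500:800]=cv2.resize(sd[v-30:v+30,u-30:u+30],(300,300),interpolation=2)
cv2.imwrite("pics/w4.png",W[...,::-1]);print(s)
```

```text
{'clock': 5.5, 'joints': array([-0.84954582,  0.44872479, -0.13967808,  0.98042066, -0.00203375,
       -0.72882387]), 'joint_vel': array([-9.86582252e-04, -8.23057750e-04, -1.80755279e-05,  6.00183337e-05,
       -1.89838731e-03, -8.89735138e-04]), 'joint_efforts': array([ 3.65768217e+00, -6.64991570e+01,  2.92996323e+01,  8.55899267e-01,
        1.55359603e+00,  9.19665297e-03]), 'position': array([ 0.45993119, -0.39748885,  0.02537913]), 'ee_rot': array([-3.13876170e+00,  1.17161660e-04,  3.02086886e+00]), 'wrist_force': array([-2.09213598, -5.8760417 , -0.85539365]), 'ft_torque': array([-1.00791035,  0.52642243,  0.06436463]), 'grasp_force': 33.6160147190094, 'opening': 0.024629258783890433}
```

View pics/w4.png

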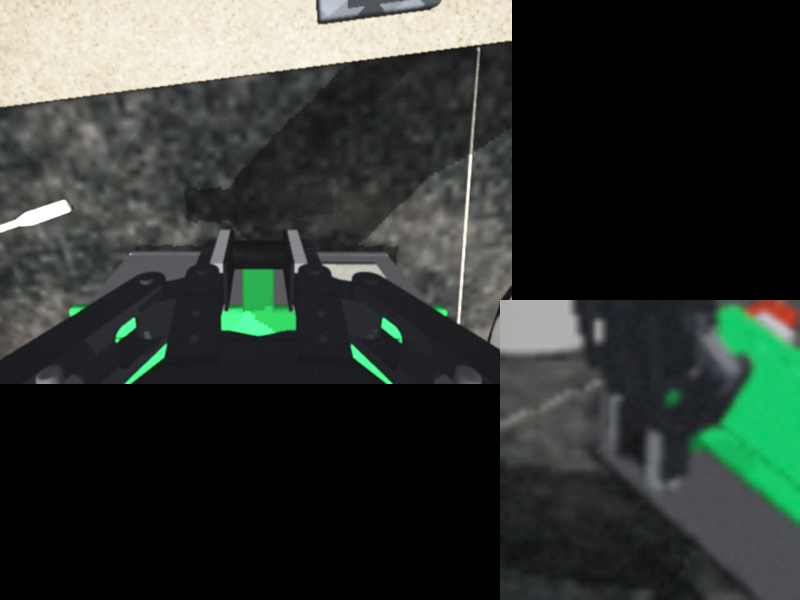

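The rod is gripped (24.6 mm open, 33 N). Now I'll swing the flap along its 134 mm arc.

move_arm(
  plan=[
    [-0.05,0,-1.14,0,0,0,1.8],
    [-0.19,0,-2.27,0,0,0,1.8],
    [-0.43,0,-3.38,0,0,0,1.8],
    [-0.77,0,-4.47,0,0,0,1.8],
    [-1.19,0,-5.53,0,0,0,1.8],
    [-1.71,0,-6.54,0,0,0,1.8],
    [-2.3,0,-7.51,0,0,0,1.8],
    [-2.98,0,-8.43,0,0,0,1.8],
    [-3.73,0,-9.28,0,0,0,1.8],
    [-4.56,0,-10.07,0,0,0,1.8],
  ],
  force=25,
)

```text
clock: 6.6
position: [0.5057, -0.4032, 0.1261]
ee_rot: [-3.139, 0.001, 3.021]
wrist_force: [1.8, -8.7, -7.2]
opening: 0.0254
grasp_force: 31.6
```

move_arm(
  plan=[
    [-0.94,0,-0.75,0,0,0,1.8],
    [-1.95,0,-1.42,0,0,0,1.8],
    [-3.01,0,-1.99,0,0,0,1.8],
    [-4.11,0,-2.47,0,0,0,1.8],
    [-5.26,0,-2.84,0,0,0,1.8],
    [-6.43,0,-3.11,0,0,0,1.8],
    [-7.63,0,-3.28,0,0,0,1.8],
    [-8.83,0,-3.33,0,0,0,1.8],
    [-10.04,0,-3.28,0,0,0,1.8],
    [-11.23,0,-3.12,0,0,0,1.8],
  ],
)

```text
clock: 7.6
position: [0.6172, -0.4171, 0.1582]
ee_rot: [-3.137, 0.002, 3.021]
wrist_force: [-2.6, -8.2, 4.1]
opening: 0.0249
grasp_force: 30.6
```

move_arm(
  plan=[
    [0,0,0,0,0,0,1.8],
    [0,0,0,0,0,0,5],
    [0,0,0,0,0,0,5],
    [0,0,0,0,0,0,5],
    [0,0,0,0,0,0,5],
  ],
)

```text
clock: 8.1
position: [0.6169, -0.4145, 0.1566]
ee_rot: [3.141, -0.0, 3.022]
wrist_force: [-0.2, -0.6, 0.3]
opening: 0.0499
grasp_force: 0.0
```

Run:
```python
from h import *
s=r.sense();sd=r.capture("side");t=r.capture("top")
cv2.imwrite("pics/side5.png",sd[...,::-1]);cv2.imwrite("pics/top5.png",t[...,::-1])
W=np.zeros((600,800,3),np.uint8)
W[:300,:400]=cv2.resize(sd[150:300,230:430],(400,300),interpolation=2);W[300:,:400]=cv2.resize(t[190:290,280:413],(400,300),interpolation=2)
W[:384,400:]=r.capture("wrist")[:,50:450]
cv2.imwrite("pics/m5.png",W[...,::-1]);print(s["clock"],s["position"],s["opening"],s["wrist_force"])
```

```text
8.1 [ 0.61686496 -0.41450278  0.15664797] 0.04994697935016181 [-0.18667373 -0.59759144  0.31366462]
```

View pics/m5.png

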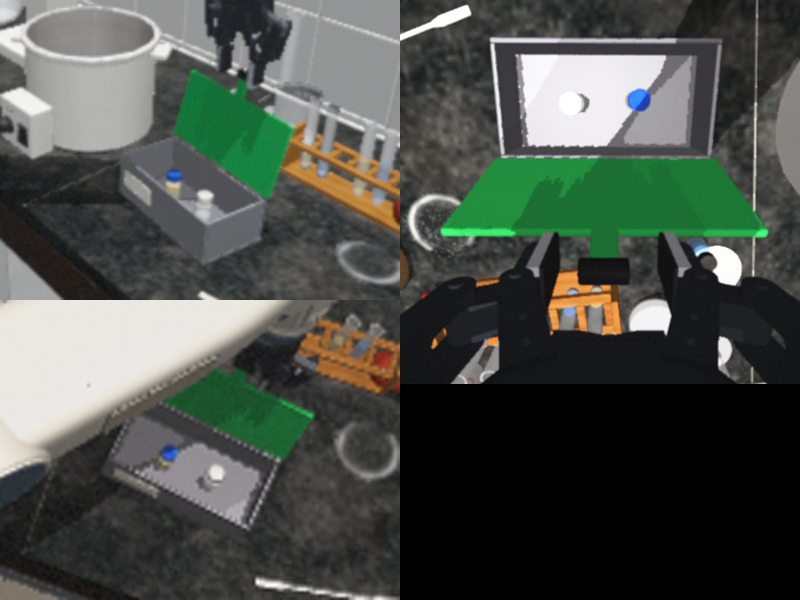

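The flap is fully back. In the wrist view the blue cap is at about (289,99) and the white cap at (221,103), with blue on the +y side. Now I'll locate both.

```bash
cat >> h.py <<'E'
def blob(im,lo,hi,near,rad=25):
    h=cv2.cvtColor(im,cv2.COLOR_RGB2HSV);m=cv2.inRange(h,lo,hi);k=np.zeros_like(m);cv2.circle(k,tuple(int(a) for a in near),rad,255,-1);m&=k
    ks=cv2.findContours(m,0,2)[0];k=max(ks,key=cv2.contourArea);M=cv2.moments(k);return (M["m10"]/M["m00"],M["m01"]/M["m00"]),cv2.contourArea(k)
E
python3 - <<'E'
from h import *
c=r.get_calibration("wrist");S=r.get_calibration("side");w=r.capture("wrist")
sd=cv2.imread("pics/side5.png")[...,::-1].copy()
b,A=blob(w,(100,120,80),(125,255,255),(289,99));wh,A2=blob(w,(0,0,225),(179,30,255),(221,103),14)
sb,_=blob(sd,(100,120,60),(125,255,255),(230+174/2,150+176/2),12)
print(b,A,wh,A2,sb)
B=plane(c,*b,.055);print("blue",B,"white",plane(c,*wh,.055),"tri",tri(c,b,S,sb),"side",plane(S,*sb,.05))
print(r.sense()["clock"],shift([B[0],B[1],.12]),shift([B[0],B[1],-.005]))
E
```

```text
(288.7699074074074, 99.55092592592591) 360.0 (219.47308592443997, 103.1782012704781) 498.5 (316.6607142857143, 237.22619047619045)
blue [ 0.54595577 -0.37896305  0.055     ] white [ 0.54163273 -0.44063276  0.055     ] tri (array([ 0.54508661, -0.37741   ,  0.04956576]), np.float64(0.002612716738409518)) side [ 0.54389871 -0.37673581  0.05      ]
8.3 [7.47 2.7  3.67] [ 7.47  2.7  16.17]
```

move_arm(
  plan=[
    [0,0,-4,0,0,0,5],
    [0,0,-6,0,0,0,5],
    [4,1.5,-6,0,0,0,4.4],
    [7.5,2.8,-3,0,0,0,4.4],
    [7.5,2.8,1,0,0,0,4.4],
    [7.5,2.8,6,0,0,0,4.4],
    [7.5,2.8,7,0,0,0,4.4],
    [7.5,2.8,7,0,0,0,4.4],
    [7.5,2.8,7,0,0,0,4.4],
  ],
  force=20,
)

```text
clock: 9.2
position: [0.5469, -0.3789, 0.0888]
ee_rot: [-3.14, 0.002, 3.022]
wrist_force: [1.2, 0.4, 0.1]
opening: 0.0437
grasp_force: 0.0
```

Run:
```python
from h import *
s=r.sense();c=r.get_calibration("wrist");w=r.capture("wrist");cv2.imwrite("pics/w6.png",w[...,::-1])
p=proj(c,[.5453,-.3785,.055]);print(s["clock"],s["position"],p)
b,A=blob(w,(100,120,80),(125,255,255),p,60);print(b,A,plane(c,*b,.055));
B=plane(c,*b,.055);print(shift([B[0],B[1],-.005]))
```

```text
9.2 [ 0.54689693 -0.37888193  0.08878122] [258.93254266 200.99013552]
(258.9774066797643, 199.7072691552063) 509.0 [ 0.54431646 -0.37834864  0.055     ]
[0.32 0.06 9.42]
```

View pics/w6.png

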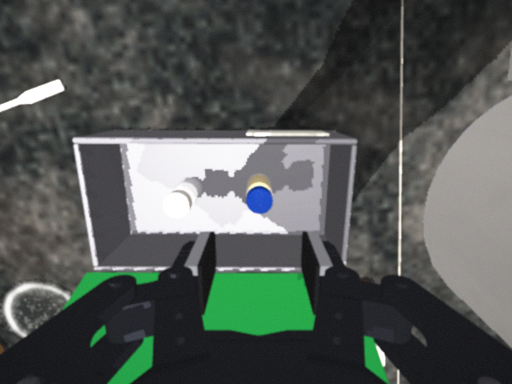

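Blue cap at (259,200), midway between the fingers (inner edges 212 and 305). Descending.

move_arm(
  plan=[
    [0.2,0,3,0,0,0,4.4],
    [0.2,0,6,0,0,0,4.4],
    [0.2,0,8,0,0,0,4.4],
    [0.2,0,9,0,0,0,4.4],
    [0.2,0,9.2,0,0,0,4.4],
    [0.2,0,9.2,0,0,0,4.4],
    [0.2,0,9.2,0,0,0,4.4],
  ],
)

```text
clock: 9.95
position: [0.5446, -0.3784, -0.0037]
ee_rot: [-3.14, 0.002, 3.022]
wrist_force: [-0.8, 0.1, 1.2]
opening: 0.0438
grasp_force: 0.0
```

Run:
```python
from h import *
s=r.sense();w=r.capture("wrist");cv2.imwrite("pics/w7.png",w[...,::-1])
c=r.get_calibration("wrist");p=proj(c,[.5445,-.3783,.055]);print(s["clock"],s["position"],s["wrist_force"],p,blob(w,(100,120,60),(125,255,255),p,60))
```

```text
9.95 [ 0.54464577 -0.3784476  -0.00373534] [-0.80248283  0.07393135  1.23026625] [258.83347392 268.0269639 ] ((258.8885636856368, 263.9821138211382), 1537.5)
```

View pics/w7.png

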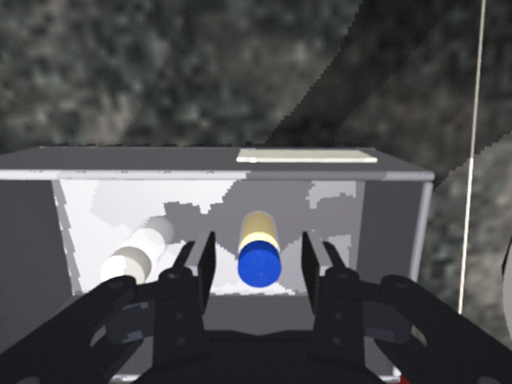

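move_arm(
  plan=[
    [0,0,0.5,0,0,0,4.4],
    [0,0,0.9,0,0,0,4.4],
    [0,0,0.9,0,0,0,4.4],
    [0,0,0.9,0,0,0,1.5],
    [0,0,0.9,0,0,0,1.5],
    [0,0,0.9,0,0,0,1.5],
    [0,0,0.9,0,0,0,1.5],
    [0,0,0.9,0,0,0,1.5],
    [0,0,0.9,0,0,0,1.5],
  ],
  force=25,
)

```text
clock: 10.9
position: [0.5439, -0.3778, -0.0143]
ee_rot: [-3.141, 0.0, 3.022]
wrist_force: [-0.2, 1.4, 0.9]
opening: 0.0194
grasp_force: 24.5
```

move_arm(
  plan=[
    [0,0,-2,0,0,0,1.5],
    [0,0,-5,0,0,0,1.5],
    [0,0,-9,0,0,0,1.5],
    [0,0,-13,0,0,0,1.5],
    [0,0,-17,0,0,0,1.5],
    [0,0,-20,0,0,0,1.5],
    [0,0,-23,0,0,0,1.5],
    [0,0,-25,0,0,0,1.5],
    [0,0,-25,0,0,0,1.5],
  ],
)

```text
clock: 11.8
position: [0.5446, -0.3784, 0.2389]
ee_rot: [-3.139, 0.004, 3.022]
wrist_force: [-0.2, 0.2, -0.1]
opening: 0.0199
grasp_force: 24.5
```

Run:
```python
from h import *
s=r.sense();c=r.get_calibration("wrist");print(s["clock"],s["position"],s["ee_rot"],s["opening"],s["grasp_force"])
w=r.capture("wrist");cv2.imwrite("pics/w8.png",w[...,::-1]);print(blob(w,(100,120,40),(125,255,255),(258,270),60))
print(shift([.41,-.2,.24]),shift([.41,0,.24]),shift([.4575,.088,.10]))
```

```text
11.8 [ 0.54455793 -0.37841056  0.23894923] [-3.13867283  0.00418178  3.02180903] 0.019935563930277282 24.492184803821146
((258.46740721605096, 278.40540773271334), 1935.5)
[15.45 16.08 -0.37] [17.84 35.94 -0.4 ] [14.21 45.26 13.59]
```

move_arm(
  plan=[
    [3,2,0,0,0,0,1.5],
    [6,4,0,0,0,0,1.5],
    [9,7,0,0,0,0,1.5],
    [12,10,0,0,0,0,1.5],
    [14,13,0,0,0,0,1.5],
    [15.5,16,0,0,0,0,1.5],
    [16,20,0,0,0,0,1.5],
    [17,24,0,0,0,0,1.5],
    [17.5,28,0,0,0,0,1.5],
    [17.8,32,0,0,0,0,1.5],
  ],
)

```text
clock: 12.85
position: [0.4042, -0.0372, 0.2346]
ee_rot: [3.141, -0.001, 3.021]
wrist_force: [1.1, 0.6, 0.1]
opening: 0.02
grasp_force: 24.5
```

Run:
```python
from h import *
s=r.sense();print(s["clock"],s["position"],s["opening"],s["grasp_force"],shift([.4575,.088,.08]))
```

```text
12.85 [ 0.40420812 -0.03715738  0.23463259] 0.01995632878533933 24.523459147894755 [-3.81 13.06 15.46]
```

move_arm(
  plan=[
    [-1,4,0,0,0,0,1.5],
    [-2,8,1,0,0,0,1.5],
    [-3,11,3,0,0,0,1.5],
    [-3.8,13,6,0,0,0,1.5],
    [-3.8,13,9.5,0,0,0,1.5],
    [-3.8,13,13,0,0,0,1.5],
    [-3.8,13,15.5,0,0,0,1.5],
    [-3.8,13,17,0,0,0,1.5],
    [-3.8,13,17.5,0,0,0,1.5],
    [-3.8,13,17.5,0,0,0,1.5],
  ],
)

```text
clock: 13.85
position: [0.4577, 0.0857, 0.0597]
ee_rot: [-3.141, -0.002, 3.022]
wrist_force: [0.0, -0.0, 0.8]
opening: 0.0197
grasp_force: 24.5
```

Run:
```python
from h import *
s=r.sense();w=r.capture("wrist");t=r.capture("top");sd=r.capture("side")
W=np.zeros((600,800,3),np.uint8)
W[:384,:400]=w[:,56:456];W[:300,400:]=cv2.resize(t[180:255,160:260],(400,300),interpolation=2);W[300:,400:]=cv2.resize(sd[150:225,160:260],(400,300),interpolation=2)
cv2.imwrite("pics/m9.png",W[...,::-1])
S=r.get_calibration("side");T=r.get_calibration("top")
print(s["clock"],s["position"],s["ee_rot"],s["wrist_force"],shift([.4575,.088,.0195]))
```

```text
13.85 [0.45773865 0.08570266 0.05972728] [-3.14132211e+00 -2.17415049e-03  3.02170208e+00] [ 0.03584502 -0.00089275  0.75182927] [0.19 0.21 4.18]
```

View pics/m9.png

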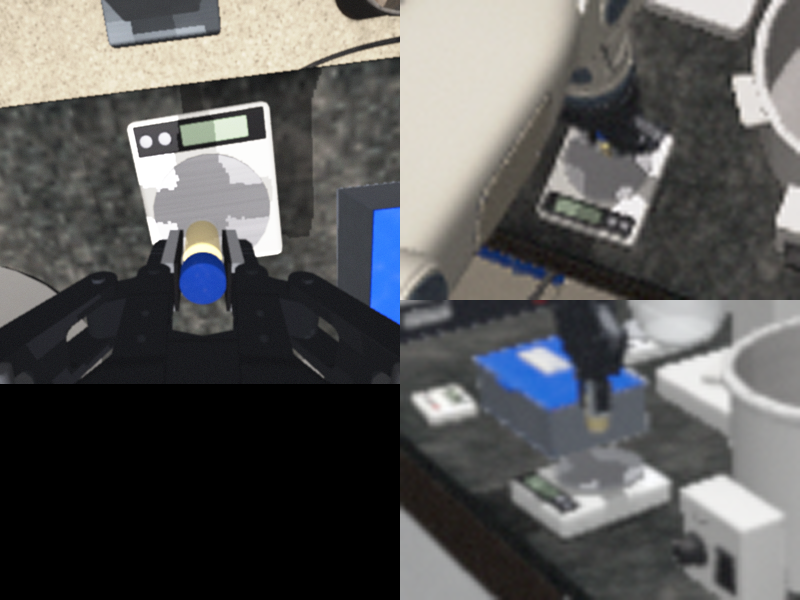

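The vial hangs upright above the pan centre. In the side crop its base is at (598,430), over the pan at (600,470). Lowering.

move_arm(
  plan=[
    [0.1,0.2,1.5,0,0,0,1.5],
    [0.1,0.2,2.8,0,0,0,1.5],
    [0.1,0.2,3.5,0,0,0,1.5],
    [0.1,0.2,3.8,0,0,0,1.5],
    [0.1,0.2,4,0,0,0,1.5],
    [0.1,0.2,4,0,0,0,1.5],
    [0.1,0.2,4,0,0,0,1.5],
    [0.1,0.2,4,0,0,0,1.5],
  ],
)

```text
clock: 14.8
position: [0.4581, 0.0878, 0.021]
ee_rot: [3.142, 0.001, 3.022]
wrist_force: [0.1, 1.5, -0.1]
opening: 0.0196
grasp_force: 24.5
```

move_arm(
  plan=[
    [0,0,0.1,0,0,0,1.5],
    [0,0,0.1,0,0,0,1.5],
    [0,0,0.1,0,0,0,1.5],
  ],
)

```text
clock: 15.1
position: [0.4579, 0.0878, 0.0197]
ee_rot: [-3.142, -0.0, 3.022]
wrist_force: [-0.6, -0.5, -0.7]
opening: 0.0195
grasp_force: 24.5
```

move_arm(
  plan=[
    [0,0,0.1,0,0,0,1.5],
    [0,0,0.15,0,0,0,1.5],
    [0,0,0.15,0,0,0,1.5],
    [0,0,0.15,0,0,0,1.5],
  ],
)

```text
clock: 15.5
position: [0.4579, 0.0878, 0.0181]
ee_rot: [3.142, -0.0, 3.022]
wrist_force: [0.2, 0.5, -0.8]
opening: 0.0194
grasp_force: 24.5
```

move_arm(
  plan=[
    [0,0,0.05,0,0,0,1.5],
    [0,0,0.1,0,0,0,1.5],
    [0,0,0.1,0,0,0,1.5],
    [0,0,0.1,0,0,0,1.5],
  ],
)

```text
clock: 15.9
position: [0.4581, 0.0878, 0.0176]
ee_rot: [3.142, 0.001, 3.022]
wrist_force: [-2.0, -0.3, 6.5]
opening: 0.0194
grasp_force: 25.1
```

Contact with the pan (6.5 N). Releasing gently.

move_arm(
  plan=[
    [0,0,-0.03,0,0,0,1.9],
    [0,0,-0.03,0,0,0,2.2],
    [0,0,-0.03,0,0,0,2.6],
    [0,0,-0.03,0,0,0,3.2],
    [0,0,-0.03,0,0,0,4],
    [0,0,-0.03,0,0,0,4.6],
    [0,0,-0.03,0,0,0,4.6],
    [0,0,-0.03,0,0,0,4.6],
  ],
)

```text
clock: 16.7
position: [0.4579, 0.0878, 0.0174]
ee_rot: [3.142, -0.0, 3.022]
wrist_force: [-0.1, -0.7, 1.1]
opening: 0.0461
grasp_force: 0.0
```

move_arm(
  plan=[
    [0,0,-1,0,0,0,4.6],
    [0,0,-3,0,0,0,4.6],
    [0,0,-6,0,0,0,4.6],
    [0,0,-10,0,0,0,4.6],
    [0,0,-14,0,0,0,4.6],
    [3,-6,-18,0,0,0,4.6],
    [4,-10,-18,0,0,0,4.6],
    [4,-10,-18,0,0,0,4.6],
  ],
)

```text
clock: 17.5
position: [0.4051, -0.0087, 0.1998]
ee_rot: [-3.14, 0.003, 3.021]
wrist_force: [0.3, 0.9, 0.7]
opening: 0.046
grasp_force: 0.0
```

Run:
```python
from h import *
s=r.sense();w=r.capture("wrist");t=r.capture("top");sd=r.capture("side")
W=np.zeros((600,800,3),np.uint8)
W[:300,:400]=cv2.resize(w,(400,300));W[:300,400:]=cv2.resize(t[180:255,160:260],(400,300),interpolation=2);W[300:,400:]=cv2.resize(sd[150:225,160:260],(400,300),interpolation=2)
W[300:,:400]=cv2.resize(sd[200:290,280:400],(400,300),interpolation=2)
cv2.imwrite("pics/m10.png",W[...,::-1])
S=r.get_calibration("side")
b=blob(sd,(100,120,60),(125,255,255),proj(S,[.458,.088,.08]),12)
print(s["clock"],s["position"],s["wrist_force"],b,plane(S,*b[0],.082))
```

```text
17.5 [ 0.40514336 -0.00871643  0.19984124] [0.26088851 0.909852   0.73240112] ((205.70948012232415, 172.49847094801223), 54.5) [0.4863735  0.16357807 0.082     ]
```

View pics/m10.png

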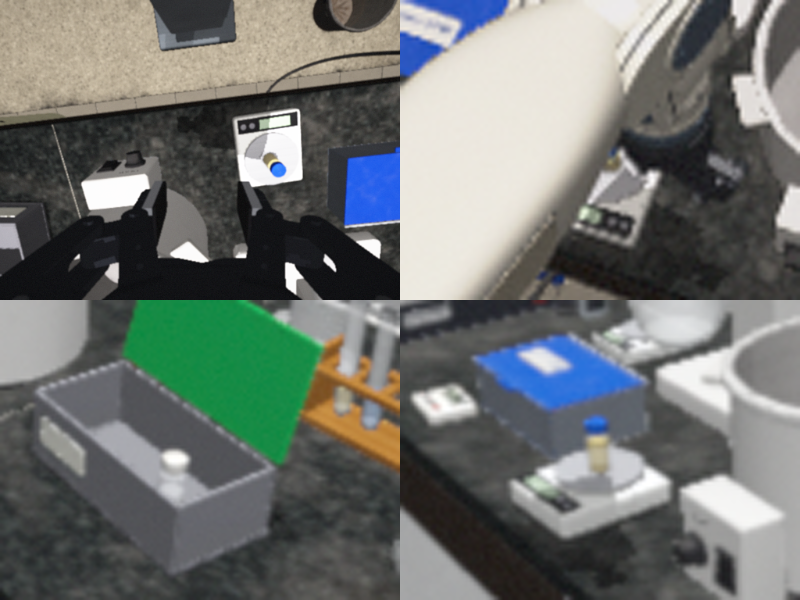

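The blue-capped vial stands upright at the pan centre, with its base at side crop (598,470). The white-capped vial is still standing in the box, the flap is open and the arm is clear. I'm handing it in.

```bash
python3 -c "
from bench import r
print(r.finish_job())"
```

```text
the job is handed in; nothing more can be done
None
```

I handed the job in at about 17.6 s. The last pictures showed the flap laid back open, the blue-capped vial upright near the centre of the larger balance's pan, and the white-capped vial still standing in the box; the hand-in returned no pass or fail result.

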